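Prop the bin flap with a wood block and fetch the bottle

TASK

Get the yellow bottle out of the spring-flap bin: press the orange lever down with the wooden block, standing on its long edge, and leave the block seated on the floor of the lever's slot so that it props the flap open. Then lift the bottle out and stand it upright on the aluminium plate, all of its foot on the plate, without tipping it over or dropping it. Leave the block in place with the flap open, and leave the screwdriver and the red can where they are.

Things in the scene. Friction and masses are not known exactly. Their poses are not given: they have to be found in the camera images.
- bin: Teal metal bin, fixed: open-topped tub 190 (its x) x 170 (its y) x 128 mm high, walls and floor 4 mm, shut by an aluminium flap. Origin: centre of the tub's underside, on the bench; z up. Beside the tub a grey frame: two 8 mm cheek plates (centred at x -215 and -115, tops at z 145 mm), each with an open-topped slot from y +106 to +152 mm, slot floor at z 75 mm. The orange lever lies between them.
- slot (a point): Centre of the frame's slot (46 mm wide in y), midway between the cheeks, at slot-floor height: bin x -165, y +129, z 75 mm; axes as the bin's. The wooden block stands here on its long edge, long side along the bin's x, bridging both cheeks, its underside centre within 8 mm of this point (the lever nudges it to the +y side).
- flap (a joint): Angle of flap and lever (one rigid part, 0.16 kg), rad: 0 = shut (flap level), growing as the flap swings up, stop at 1.65. Spring and weight always close it. Pressing the lever down in the slot (at most about 7 N) raises it. With the block fully seated it stays open at about 1.4 to 1.55; half-way down, the lever pushes the block back up, so press it right down before letting go.
- lever_end (a point): Middle of the free end of the orange lever, a plate 60 mm wide (bin x), 80 mm long and 5 mm thick; when shut it slopes up from the hinge by 20 degrees, its end at bin y +167, z 162 mm.
- block: Brown wooden block 140 (its x) x 30 (its y) x 110 mm high (its z), about 0.3 kg, loose, standing on its long edge. Origin: centre of its underside.
- bottle: Rigid yellow capped bottle, closed, standing on the tub floor under the flap (hidden from sight until it opens): round, body 54 mm in diameter up to 86 mm, black cap 47 mm in diameter from 92 to 115 mm, the full height; about 0.22 kg. Origin: centre of its underside; z along its axis.
- plate: Flat aluminium plate 160 x 160 mm, 8 mm thick, fixed to the bench. Origin: centre of its underside, on the bench; z up.
- screwdriver: Yellow-handled screwdriver 200 mm long lying on the bench; leave alone.
- paint_can: Red can, 70 mm in diameter, 100 mm high, standing; leave alone. Origin: centre of its underside.
- hinge (a point): Point on the flap's hinge axis above the tub's side: bin x 0, y +92, z 135 mm; the axis runs along the bin's x. The flap, 194 x 182 mm, lies on its -y side when shut; open, it stands nearly upright over the hinge, its edge about 315 mm above the bench. The lever is on the +y side.
Things that resemble listed ones, but are neither listed nor needed, are in the scene too. Of the things like the plate, leave any that is turquoise; of the rest the smaller one is meant.

How it is judged:
By the outcome, as a careful person would: the job done as asked, in the order asked, and still so for the second after the job is handed in, with the robot touching nothing.
It also fails if it takes over 64 s, if anything falls off the work surface, if the arm or the gripper's body presses on something with over 40 N, if the wrist force passes 120 N, or if a joint passes its speed limit or range.

ROBOT

A 7-joint arm with a two-finger parallel gripper is mounted at the origin on the work surface. World frame = base frame: x ahead of the robot, y to its left, z up, the work surface at z = 0. Lengths are in m, angles in degrees, forces in N, time in s.
With the tool pointing down it reaches from about 0.425 to 0.875 m from the base axis. Payload 4.7 kg.
Tool frame: the origin (TCP) lies on the centre line of the jaws, within the pads' length; the fingertips stand 19 mm ahead of it and the grasp point (between the pads) is the TCP; z points along the fingers, y is the line along which they close (so a half turn about z gives the same grasp; the last joint's range is limited). The gripper opens to 87 mm and grips with 3 to 60 N. Pads are 19 mm wide; open, the fingers measure 117 mm over their backs; the gripper's body (75 mm by 190 mm) begins 51 mm behind the grasp point.
Start: joints at [0.808, 18.392, -4.016, 83.108, 1.295, 78.541, -3.26], TCP at [0.65, -0, 0.242] pointing down, gripper open.
Joint ranges: [-163.93, 163.93], [-17.29, 119.83], [-79.2, 71.16], [3.27, 140.29], [-89.18, 269.18], [5.43, 117.66], [-154.24, 154.24]. Speed limits (degrees/s): [147.25, 147.25, 180, 180, 180, 180, 180].

INTERFACE

Orientations are given as [roll, pitch, yaw] about the fixed x, y, z axes, in that order (R = Rz(yaw) Ry(pitch) Rx(roll)).
In Python, from cell import env, imaging gives the robot as it stands.
- The arm moves only by the shell command python3 -m crank 'ROWS' [OPENING] [FORCE]. ROWS is JSON, a list of rows, each an object of numbers: "x", "y", "z": the shift along the tool's x, y, z in m; "turn": the turn about the tool's z in rad. In form: [{"x": .., "y": .., "z": .., "turn": ..}, ...]. A call has 1 to 12 rows; each row is the pose to reach, as a shift and turn from the pose commanded when the call began, along the tool's axes at that moment; what a row does not reach only later rows make up. A row lasts 1/8 s, in which the tool goes at most 62.5 mm and 10.7 degrees, less where a joint would pass 70% of its speed; a pose out of reach is approached as far as the arm can. A call with a gripper value outside its range is refused whole. OPENING is the finger opening in m, from 0 to 0.087, set as the call begins (- or left out, the last holds). The fingers move at their own pace and stop on an object; FORCE is the grip in N (left out, the last holds). Time passes only in rows, so rows that repeat a pose let the fingers close. It gives the time, the measured TCP pose, the force, the opening and the grip force at its end, in the units of the state.
- env.get_obs(): the state, without advancing time (a new reading comes with each control period).
- imaging.read_camera(name): name is "scene" or "side" or "wrist"; returns the picture (480x640x3 uint8, red, green, blue); there is no depth.
- imaging.get_calibration(name): a dict with "camera_matrix" (3x3 intrinsics, pixels), "position" and "attitude" of the camera in the world. Camera axes: x right, y up, looking along -z (the intrinsics and any distortion apply to the point x, -y, -z); pixel columns grow to the right and rows downward; lengths in m; the calibration is good to about 2 mm. A picture is of the moment at which its call begins: read the wrist's pose just before it. get_calibration takes no time and is no camera call; for the wrist camera it gives the pose at the moment of the call.
- env.sign_off(): hands the job in; it is judged then, once.
The state is a dict: "time_s": time; "qpos": joint angles; "joint_velocities": joint speeds; "effort": joint torques, N m; "tool_pos": TCP position; "tool_rot": TCP orientation; "force": force on the tool from outside, world axes, zero at the start; "wrist_torque": the same for the moment, N m; "grip_width": finger opening in m; "grasp_force": force on a finger pad.
Only numpy, scipy, OpenCV 4.12 (cv2) and the standard library are available. Lean on these libraries where they do the work, as an engineer would, in place of code of your own. Each camera call takes 0.05 s, during which the arm holds its last target. There are 200 camera calls.

## Working session

There is one attempt and no reset: what is moved stays moved. The work goes in short steps, Python scripts to look and compute and a shell command to move; the robot and the scene stay as the last step left them, time stands still between calls to the robot, and variables do not carry over. Pictures are saved under pics/ and viewed, at most 13 in all, crops included, and the job is handed in when it is done.

```bash
ls; mkdir -p pics
python3 - <<'E'
from cell import env, imaging
import cv2
for n in ["scene","side"]:
    im=imaging.read_camera(n); cv2.imwrite(f"pics/{n}0.png",im[:,:,::-1])
    c=imaging.get_calibration(n); print(n,c)
print(env.get_obs())
E
```

```text
pics
scene {'camera_matrix': array([[578.30783873,   0.        , 323.30998366],
       [  0.        , 578.30783873, 238.52628118],
       [  0.        ,   0.        ,   1.        ]]), 'position': array([1.39379032, 0.10021823, 0.88868778]), 'attitude': array([ 52.67619637,   0.62608164, 104.41001406])}
side {'camera_matrix': array([[460.72074208,   0.        , 326.43833229],
       [  0.        , 460.72074208, 242.2229545 ],
       [  0.        ,   0.        ,   1.        ]]), 'position': array([-0.12768766, -0.90579924,  0.7545216 ]), 'attitude': array([ 55.25067808,  -0.65367894, -36.3666628 ])}
{'time_s': 0.1, 'qpos': array([ 0.80626247, 18.4356836 , -4.0163824 , 83.16820274,  1.29535128,
       78.54007274, -3.26303191]), 'joint_velocities': array([-0.06473296, -0.07134152,  0.02789495, -0.11072832, -0.04920569,
       -0.06824285,  0.12826722]), 'effort': array([ 1.37795760e-04, -4.92569017e+01, -4.06077392e-01, -3.13399816e+01,
       -6.42974046e-02,  3.95253638e-02,  6.49213871e-05]), 'tool_pos': array([ 6.49539394e-01, -2.22040486e-05,  2.40558545e-01]), 'tool_rot': array([-1.79901296e+02,  5.49955637e-03,  9.00011890e+01]), 'force': array([ 0.21606833, -0.51219359,  0.34793791]), 'wrist_torque': array([-0.00573594,  0.00550133, -0.02021573]), 'grasp_force': 0.0, 'grip_width': 0.08700540143241974}
```

View pics/scene0.png

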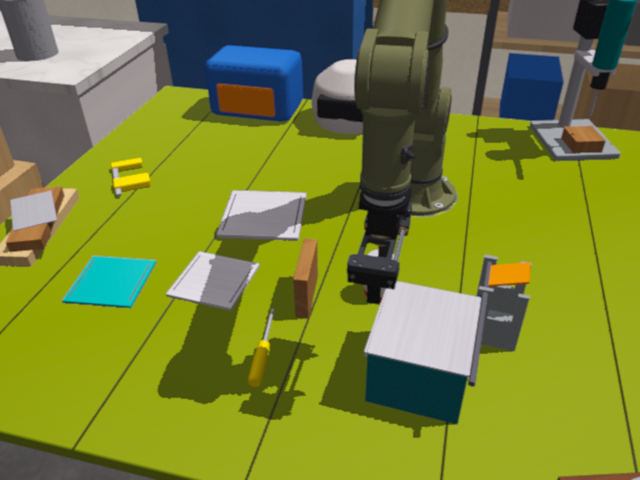

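View pics/side0.png

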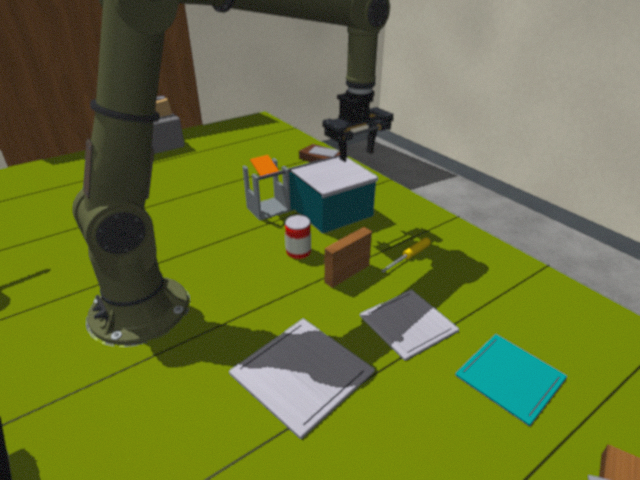

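The scene view shows the bin at (425,350) with the lever at (510,275), the block at (306,278) and the screwdriver at (262,360). There are three plates: large grey (263,214), small grey (213,279) and turquoise (110,280). The one meant is the small grey plate, since turquoise is excluded and it is the smaller of the other two. The side view shows the can at (298,238), the block at (348,257) and the small plate at (409,323). Next I'll take an enlarged crop to confirm this and measure.

```bash
cat > h.py <<'E'
import numpy as np, cv2
from scipy.spatial.transform import Rotation as R
from cell import env, imaging
def cal(n):
    c=imaging.get_calibration(n); return c["camera_matrix"],np.array(c["position"]),R.from_euler('xyz',c["attitude"],degrees=True).as_matrix()
def ray(c,u,v):
    K,p,A=c; d=np.linalg.solve(K,[u,v,1]); return A@(d*[1,-1,-1])
def onz(c,u,v,z):
    d=ray(c,u,v); return c[1]+d*(z-c[1][2])/d[2]
def proj(c,P):
    K,p,A=c; q=(np.atleast_2d(P)-p)@A*[1,-1,-1]; q=q@K.T; return q[:,:2]/q[:,2:]
E
python3 - <<'E'
import cv2
a=cv2.imread("pics/scene0.png")[225:425,160:540]; cv2.imwrite("pics/c1.png",cv2.resize(a,None,fx=2.1,fy=2.1,interpolation=2))
b=cv2.imread("pics/side0.png")[140:370,230:490]; cv2.imwrite("pics/c2.png",cv2.resize(b,None,fx=2.5,fy=2.5,interpolation=2))
E
```

```text
(no output)
```

View pics/c1.png

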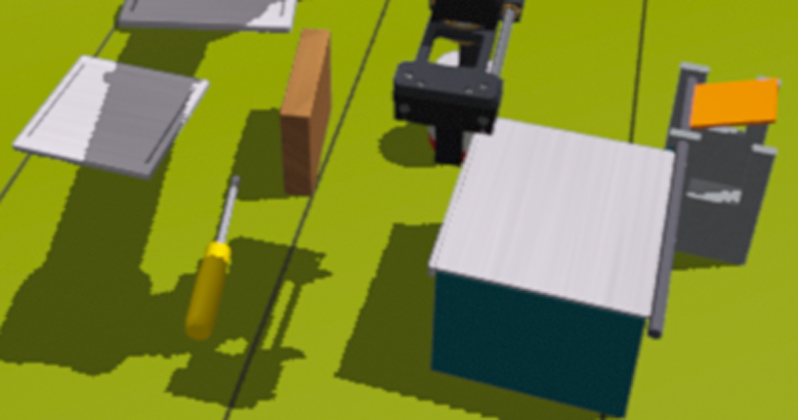

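View pics/c2.png

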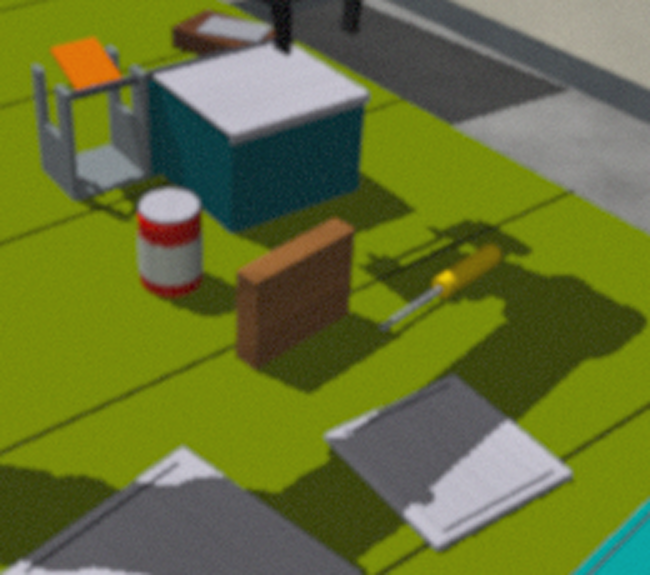

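```bash
cat > fit.py <<'E'
from h import *
from scipy.optimize import least_squares
C={n:cal(n) for n in("scene","side")}
def px(n,u,v): return (160+u/2.1,225+v/2.1) if n=="scene" else (230+u/2.5,140+v/2.5)
def fit(name,pts,g):
    def T(p,L):
        c,s=np.cos(p[2]),np.sin(p[2]); L=np.array(L)/1000
        return np.c_[p[0]+c*L[:,0]-s*L[:,1],p[1]+s*L[:,0]+c*L[:,1],L[:,2]]
    def f(p): return np.concatenate([(proj(C[n],T(p,[q[1] for q in P]))-[px(n,*q[0]) for q in P]).ravel() for n,P in pts.items()])
    r=least_squares(f,g,loss="soft_l1"); print(name,r.x[:2].round(4),np.degrees(r.x[2]).round(2),"rms px",np.sqrt((f(r.x)**2).mean()).round(2), f(r.x).round(1))
fit("bin",{"scene":[((432,372),(95,-85,0)),((628,418),(95,85,0)),((433,268),(97,-90,136)),((645,317),(97,92,136)),((500,120),(-97,-90,136)),((675,152),(-97,92,136)),((777,80),(-195,167,162)),((775,122),(-135,167,162))],
"side":[((150,73),(-97,92,136)),((233,137),(-97,-90,136)),((368,97),(97,-90,136)),((233,232),(-95,-85,0)),((358,190),(95,-85,0)),((52,48),(-195,167,162)),((95,38),(-135,167,162))]},[.75,.2,0])
fit("block",{"scene":[((281,110),(70,-15,110)),((313,115),(70,15,110)),((302,30),(-70,-15,110)),((330,33),(-70,15,110)),((288,190),(70,-15,0)),((312,194),(70,15,0))],
"side":[((238,273),(-70,15,110)),((258,280),(-70,-15,110)),((353,230),(70,-15,110)),((335,220),(70,15,110)),((258,367),(-70,-15,0)),((237,358),(-70,15,0)),((350,292),(70,-15,0))]},[.65,-.1,0])
fit("plate",{"scene":[((82,55),(-80,-80,8)),((208,82),(-80,80,8)),((150,175),(80,80,8)),((15,146),(80,-80,8))],
"side":[((455,375),(80,80,8)),((572,468),(80,-80,8)),((438,546),(-80,-80,8)),((325,435),(-80,80,8))]},[.65,-.3,0])
print("can",onz(C["side"],*px("side",169,203),.1))
E
python3 fit.py
```

```text
bin [0.6407 0.0898] -2.9 rms px 2.25 [-0.4 -0.2 -0.7  1.  -1.4 -0.2  6.4  1.  -9.2 -2.1  2.5  1.  -0.3 -0.
 -0.3 -0.4  0.3 -0.1 -0.3 -1.3  0.4 -2.1 -1.   0.5 -0.4 -0.7 -1.3  0.5
 -0.8  0.1]
block [ 0.4831 -0.1818] 8.18 rms px 2.02 [-0.2  2.3 -0.9  0.8 -0.9 -1.2 -0.8 -1.8 -1.4  2.7  1.   1.8 -0.9 -1.7
 -0.1  0.8  0.5 -1.5 -1.1 -2.1 -1.   1.4 -0.9 -0.6 -1.1  7.9]
plate [ 0.4837 -0.4053] -2.79 rms px 0.81 [-0.8  0.3 -0.1 -0.8 -0.5  0.2 -1.7 -0.3 -1.4 -1.2 -0.1  0.5 -0.1 -0.7
 -0.9 -1. ]
can [ 0.43346303 -0.02674143  0.1       ]
```

```bash
sed -i 's/((645,317),(97,92,136)),((500,120),(-97,-90,136)),//; s/,((350,292),(70,-15,0))//' fit.py; python3 fit.py
python3 - <<'E'
from h import *
K,p,A=cal("wrist"); o=env.get_obs(); T=R.from_euler('xyz',o["tool_rot"],degrees=True).as_matrix()
print("cam in tool",T.T@(p-o["tool_pos"]),T.T@A,K[0,0]);print(T.round(2))
E
```

```text
bin [0.6409 0.09  ] -2.76 rms px 0.91 [-0.2  0.  -0.4  1.  -1.2 -0.   2.5  0.9 -0.5 -0.2 -0.3 -0.5  0.2 -0.
 -0.2 -1.3  0.4 -2.2 -0.9  0.4 -0.4 -0.8 -1.4  0.5 -0.9  0.1]
block [ 0.4821 -0.1821] 8.19 rms px 1.31 [-0.3  2.  -0.9  0.5 -0.9 -1.4 -0.9 -2.1 -1.5  2.4  1.   1.4 -1.2 -1.5
 -0.3  1.   0.3 -1.3 -1.3 -1.9 -1.2  1.6 -1.1 -0.3]
plate [ 0.4837 -0.4053] -2.79 rms px 0.81 [-0.8  0.3 -0.1 -0.8 -0.5  0.2 -1.7 -0.3 -1.4 -1.2 -0.1  0.5 -0.1 -0.7
 -0.9 -1. ]
can [ 0.43346303 -0.02674143  0.1       ]
cam in tool [ 0.08508004  0.00017265 -0.14271821] [[ 6.54730310e-04  9.52185214e-01  3.05520685e-01]
 [ 9.99999613e-01 -8.02751001e-04  3.58854840e-04]
 [ 5.86953308e-04  3.05520332e-01 -9.52185372e-01]] 431.2784317066312
[[-0.  1. -0.]
 [ 1.  0. -0.]
 [-0. -0. -1.]]
```

```bash
python3 -m crank '[{"x":-0.03,"y":-0.03,"z":0,"turn":-0.18},{"x":-0.07,"y":-0.07,"z":0,"turn":-0.36},{"x":-0.11,"y":-0.11,"z":0,"turn":-0.54},{"x":-0.15,"y":-0.14,"z":0,"turn":-0.72},{"x":-0.182,"y":-0.168,"z":0,"turn":-0.9},{"x":-0.182,"y":-0.168,"z":0,"turn":-1.08},{"x":-0.182,"y":-0.168,"z":0,"turn":-1.26},{"x":-0.182,"y":-0.168,"z":0,"turn":-1.44},{"x":-0.182,"y":-0.168,"z":0,"turn":-1.62},{"x":-0.182,"y":-0.168,"z":0,"turn":-1.714},{"x":-0.182,"y":-0.168,"z":0,"turn":-1.714},{"x":-0.182,"y":-0.168,"z":0,"turn":-1.714}]' 0.087 40
python3 - <<'E'
from h import *
o=env.get_obs();print(o["qpos"].round(1))
c=cal("wrist"); im=imaging.read_camera("wrist").copy()
cv2.imwrite("pics/w1.png",im[:,:,::-1]); np.savez("w1.npz",K=c[0],p=c[1],A=c[2])
E
```

```text
time_s: 1.6
tool_pos: [0.4819, -0.182, 0.2413]
tool_rot: [180.0, -0.0, -171.9]
force: [0.1, 0.8, -0.0]
grip_width: 0.0871
grasp_force: 0.0
[ 1.920e+01  2.100e+00 -1.600e+00  1.021e+02  1.000e-01  7.580e+01
  1.158e+02]
```

View pics/w1.png

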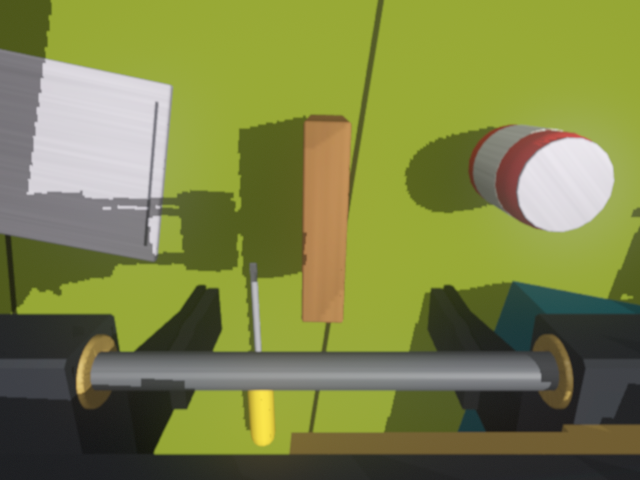

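The wrist view shows the block's top face with corners at (304,122), (349,122), (343,322) and (303,322), between the open fingers. The can's top is at (565,183).

Run:
```python
from h import *
d=np.load("w1.npz"); c=(d["K"],d["p"],d["A"])
P=[onz(c,*q,.11)[:2] for q in [(304,122),(349,122),(343,322),(303,322)]]
P=np.array(P);print(P.round(4)); print(P.mean(0)); a=P[0]+P[1]-P[2]-P[3]; print(np.degrees(np.arctan2(a[1],a[0])))
```

```text
[[ 0.4148 -0.2036]
 [ 0.4108 -0.1762]
 [ 0.5479 -0.1585]
 [ 0.5519 -0.1867]]
[ 0.48135158 -0.18123298]
-172.79802891020614
```

```bash
python3 -m crank '[{"z":0.05},{"z":0.1},{"z":0.135},{"z":0.144},{"z":0.144},{"z":0.144}]' && python3 -m crank '[{"z":0},{"z":0},{"z":0},{"z":0},{"z":0},{"z":0}]' 0.02 40
```

```text
invalid input
```

```bash
python3 -m crank '[{"x":0,"y":0,"z":0.05,"turn":0},{"x":0,"y":0,"z":0.1,"turn":0},{"x":0,"y":0,"z":0.135,"turn":0},{"x":0,"y":0,"z":0.144,"turn":0},{"x":0,"y":0,"z":0.144,"turn":0},{"x":0,"y":0,"z":0.144,"turn":0}]' && python3 -m crank '[{"x":0,"y":0,"z":0,"turn":0},{"x":0,"y":0,"z":0,"turn":0},{"x":0,"y":0,"z":0,"turn":0},{"x":0,"y":0,"z":0,"turn":0},{"x":0,"y":0,"z":0,"turn":0},{"x":0,"y":0,"z":0,"turn":0}]' 0.02 40
```

```text
time_s: 2.4
tool_pos: [0.4834, -0.1825, 0.0994]
tool_rot: [-179.9, 0.2, -171.8]
force: [0.6, 0.1, -1.0]
grip_width: 0.0868
grasp_force: 0.0
time_s: 3.15
tool_pos: [0.482, -0.182, 0.0975]
tool_rot: [-180.0, -0.0, -171.8]
force: [0.0, -0.2, 0.8]
grip_width: 0.0351
grasp_force: 0.0
```

```bash
python3 -m crank '[{"x":0,"y":0,"z":0,"turn":0},{"x":0,"y":0,"z":0,"turn":0},{"x":0,"y":0,"z":0,"turn":0},{"x":0,"y":0,"z":0,"turn":0}]' && python3 -m crank '[{"x":0,"y":0,"z":-0.03,"turn":0},{"x":0,"y":0,"z":-0.08,"turn":0},{"x":0,"y":0,"z":-0.13,"turn":0},{"x":0,"y":0,"z":-0.18,"turn":0},{"x":0,"y":0,"z":-0.205,"turn":0},{"x":0,"y":0,"z":-0.205,"turn":0}]'
```

```text
time_s: 3.65
tool_pos: [0.482, -0.182, 0.0975]
tool_rot: [-180.0, 0.0, -171.8]
force: [-0.5, -0.4, -0.6]
grip_width: 0.0296
grasp_force: 39.7
time_s: 4.4
tool_pos: [0.4827, -0.1823, 0.3039]
tool_rot: [-179.9, 0.2, -171.8]
force: [-0.1, 0.5, -4.2]
grip_width: 0.0297
grasp_force: 39.7
```

```bash
python3 -m crank '[{"x":-0.004,"y":0.03,"z":0,"turn":0.05},{"x":-0.012,"y":0.08,"z":0,"turn":0.1},{"x":-0.02,"y":0.135,"z":0,"turn":0.15},{"x":-0.028,"y":0.19,"z":0,"turn":0.191},{"x":-0.035,"y":0.24,"z":0,"turn":0.191},{"x":-0.04,"y":0.279,"z":0,"turn":0.191},{"x":-0.04,"y":0.279,"z":0,"turn":0.191},{"x":-0.04,"y":0.279,"z":0,"turn":0.191}]'
python3 - <<'E'
from h import *
c=cal("wrist"); im=imaging.read_camera("wrist").copy()
b=np.radians(-2.76);B=np.array([.6409,.09])
def W(x,y,z): return [B[0]+x*np.cos(b)-y*np.sin(b),B[1]+x*np.sin(b)+y*np.cos(b),z]
for x in(-.219,-.211,-.119,-.111):
  for y in(.106,.152):
    u,v=proj(c,W(x,y,.145))[0]; print(x,y,u.round(1),v.round(1)); cv2.circle(im,(int(round(u)),int(round(v))),2,(255,0,255),-1)
cv2.imwrite("pics/w2.png",im[:,:,::-1]); np.savez("w2.npz",K=c[0],p=c[1],A=c[2])
E
```

```text
time_s: 5.4
tool_pos: [0.4811, 0.0988, 0.3006]
tool_rot: [-179.9, -0.2, 177.2]
force: [0.9, -0.8, -3.7]
grip_width: 0.03
grasp_force: 39.7
-0.219 0.106 478.8 137.0
-0.219 0.152 546.8 137.1
-0.211 0.106 477.5 149.0
-0.211 0.152 545.0 149.1
-0.119 0.106 464.3 273.9
-0.119 0.152 525.9 274.0
-0.111 0.106 463.2 283.7
-0.111 0.152 524.4 283.8
```

View pics/w2.png

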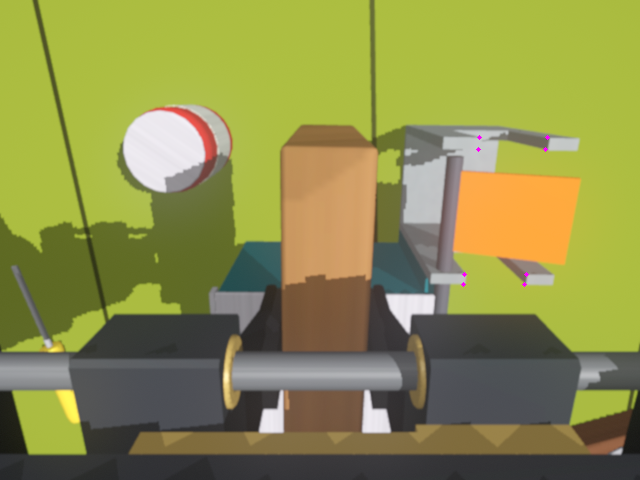

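The projected slot corners (magenta, e.g. (479,137), (546,149), (464,284) and (524,284)) fall on the cheek slot edges, so the bin fit is good. Next I move over the slot and press.

```bash
python3 -m crank '[{"x":0.002,"y":0.04,"z":0,"turn":0},{"x":0.004,"y":0.09,"z":0,"turn":0},{"x":0.005,"y":0.125,"z":0,"turn":0},{"x":0.005,"y":0.129,"z":0,"turn":0},{"x":0.005,"y":0.129,"z":0,"turn":0},{"x":0.005,"y":0.129,"z":0.02,"turn":0},{"x":0.005,"y":0.129,"z":0.04,"turn":0},{"x":0.005,"y":0.129,"z":0.05,"turn":0},{"x":0.005,"y":0.129,"z":0.05,"turn":0},{"x":0.005,"y":0.129,"z":0.05,"turn":0}]' - 50
```

```text
time_s: 6.7
tool_pos: [0.4836, 0.2277, 0.2535]
tool_rot: [-179.9, 0.1, 177.2]
force: [-0.9, -2.0, -1.2]
grip_width: 0.0295
grasp_force: 49.7
```

```bash
python3 -m crank '[{"x":0,"y":0,"z":0.015,"turn":0},{"x":0,"y":0,"z":0.03,"turn":0},{"x":0,"y":0,"z":0.04,"turn":0},{"x":0,"y":0,"z":0.05,"turn":0},{"x":0,"y":0,"z":0.06,"turn":0},{"x":0,"y":0,"z":0.066,"turn":0},{"x":0,"y":0,"z":0.07,"turn":0},{"x":0,"y":0,"z":0.07,"turn":0},{"x":0,"y":0,"z":0.07,"turn":0}]' - 50
```

```text
time_s: 7.82
tool_pos: [0.4827, 0.2293, 0.1825]
tool_rot: [180.0, -0.0, 177.3]
force: [0.6, 2.5, -3.2]
grip_width: 0.0296
grasp_force: 49.7
```

```bash
python3 -m crank '[{"x":0,"y":0,"z":0.005,"turn":0},{"x":0,"y":0,"z":0.008,"turn":0},{"x":0,"y":0,"z":0.011,"turn":0},{"x":0,"y":0,"z":0.011,"turn":0},{"x":0,"y":0,"z":0.011,"turn":0}]'
python3 - <<'E'
from h import *
a=imaging.read_camera("scene")[:,:,::-1]; b=imaging.read_camera("side")[:,:,::-1]
cv2.imwrite("pics/s1.png",np.hstack([cv2.resize(a[150:400,330:580],(400,400)),cv2.resize(b[80:260,210:390],(400,400))]))
E
```

```text
time_s: 8.45
tool_pos: [0.4832, 0.2287, 0.1725]
tool_rot: [-180.0, 0.1, 177.3]
force: [-1.7, -0.0, 5.9]
grip_width: 0.0299
grasp_force: 49.7
```

View pics/s1.png

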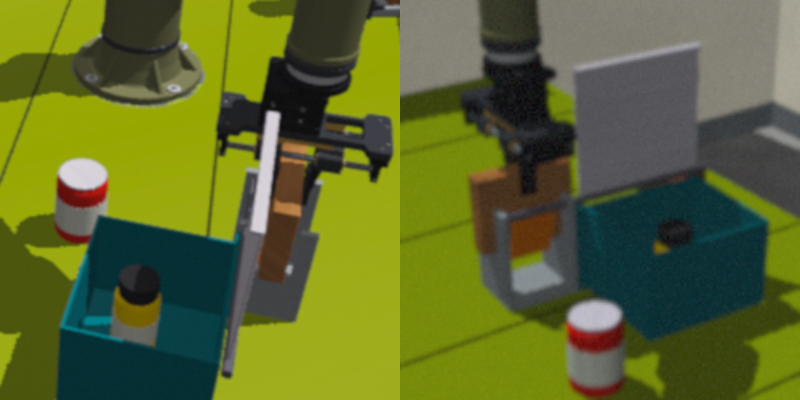

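The lever is down, with the block on the slot floor (force jumped to +5.9 N) and the flap standing open. The bottle's black cap is visible in the left half at (139,275). Next I press slightly and release.

```bash
python3 -m crank '[{"x":0,"y":0,"z":0.002,"turn":0},{"x":0,"y":0,"z":0.002,"turn":0}]' && python3 -m crank '[{"x":0,"y":0,"z":0,"turn":0},{"x":0,"y":0,"z":0,"turn":0},{"x":0,"y":0,"z":0,"turn":0},{"x":0,"y":0,"z":0,"turn":0}]' 0.06 && python3 -m crank '[{"x":0,"y":0,"z":-0.01,"turn":0},{"x":0,"y":0,"z":-0.05,"turn":0},{"x":0,"y":0,"z":-0.1,"turn":0},{"x":0,"y":0,"z":-0.16,"turn":0},{"x":0,"y":0,"z":-0.2,"turn":0},{"x":0,"y":0,"z":-0.2,"turn":0},{"x":0,"y":0,"z":-0.2,"turn":0}]'
python3 - <<'E'
from h import *
C=cal("scene"); a=imaging.read_camera("scene")[:,:,::-1]; b=imaging.read_camera("side")[:,:,::-1]
np.set_printoptions(suppress=True)
print("cap",onz(C,416.9,321.5,.119))
cv2.imwrite("pics/s2.png",np.hstack([cv2.resize(a[200:400,350:550],(400,400)),cv2.resize(b[80:260,210:390],(400,400))]))
E
```

```text
time_s: 8.8
tool_pos: [0.4833, 0.2288, 0.1725]
tool_rot: [-180.0, 0.1, 177.3]
force: [-6.2, -2.5, 16.2]
grip_width: 0.0298
grasp_force: 49.7
time_s: 9.3
tool_pos: [0.4829, 0.2288, 0.1692]
tool_rot: [-180.0, -0.0, 177.3]
force: [-0.5, 1.3, -0.7]
grip_width: 0.0575
grasp_force: 0.0
time_s: 10.18
tool_pos: [0.4828, 0.2288, 0.3693]
tool_rot: [-180.0, -0.0, 177.3]
force: [-0.1, -0.6, -0.1]
grip_width: 0.0598
grasp_force: 0.0
cap [0.62184248 0.07129121 0.119     ]
```

View pics/s2.png

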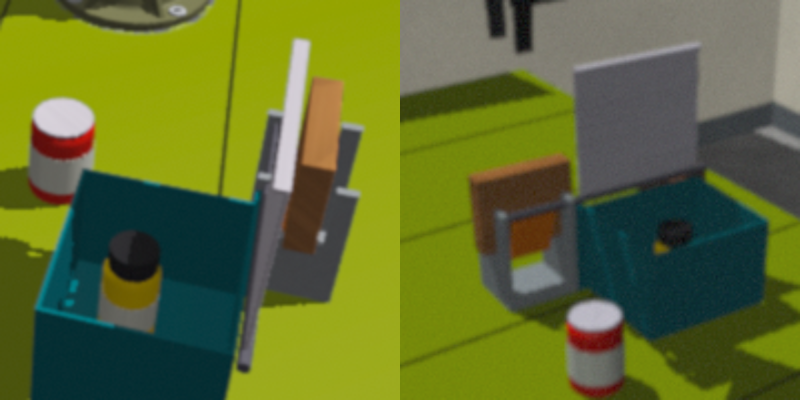

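The block stays seated at (310,170) in the left half, with the flap open. The cap is at (134,244) in that half, which is scene px (417,322). I move above the bottle with the body and camera turned away from the flap, and look.

```bash
python3 -m crank '[{"x":-0.02,"y":-0.02,"z":-0.01,"turn":-0.15},{"x":-0.05,"y":-0.05,"z":-0.01,"turn":-0.32},{"x":-0.08,"y":-0.08,"z":-0.01,"turn":-0.5},{"x":-0.11,"y":-0.115,"z":-0.01,"turn":-0.68},{"x":-0.135,"y":-0.14,"z":-0.01,"turn":-0.86},{"x":-0.146,"y":-0.151,"z":-0.01,"turn":-1.04},{"x":-0.146,"y":-0.151,"z":-0.01,"turn":-1.18},{"x":-0.146,"y":-0.151,"z":-0.01,"turn":-1.18},{"x":-0.146,"y":-0.151,"z":-0.01,"turn":-1.18},{"x":-0.146,"y":-0.151,"z":-0.01,"turn":-1.18}]' 0.07
python3 - <<'E'
from h import *
o=env.get_obs();print(o["qpos"].round(1))
c=cal("wrist"); im=imaging.read_camera("wrist").copy()
cv2.imwrite("pics/w3.png",im[:,:,::-1]); np.savez("w3.npz",K=c[0],p=c[1],A=c[2])
E
```

```text
time_s: 11.52
tool_pos: [0.6213, 0.0714, 0.3794]
tool_rot: [180.0, -0.0, -115.2]
force: [0.9, -0.2, -0.1]
grip_width: 0.0702
grasp_force: 0.0
[  8.8  15.4 -23.   72.5   6.   93.3 141.7]
```

View pics/w3.png

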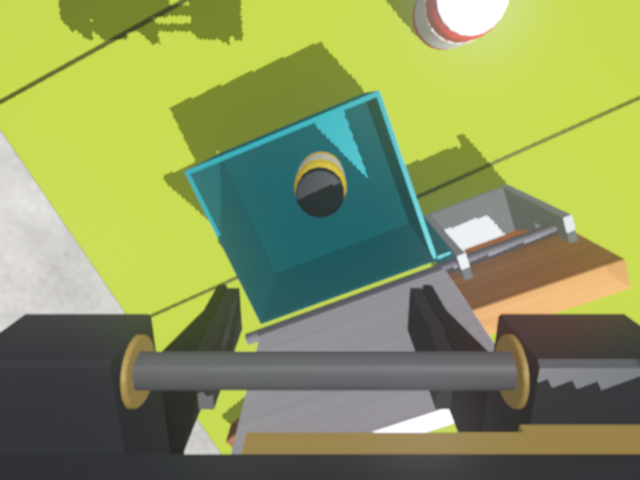

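The bottle's cap top is centred at about (321,192) inside the tub. The flap lies on the far side from the camera.

Run:
```python
from h import *
d=np.load("w3.npz"); c=(d["K"],d["p"],d["A"])
P=onz(c,321,192,.119); print(P, [np.linalg.norm(onz(c,295,192,.119)-onz(c,347,192,.119)),np.linalg.norm(onz(c,321,167,.119)-onz(c,321,217,.119))])
o=env.get_obs(); T=R.from_euler('xyz',o["tool_rot"],degrees=True).as_matrix()
print(o["tool_pos"],T.T@(P-o["tool_pos"]))
b=np.radians(-2.76);dd=P[:2]-[.6409,.09];print("bin",np.cos(b)*dd[0]+np.sin(b)*dd[1],-np.sin(b)*dd[0]+np.cos(b)*dd[1])
for q in [(452,413),(250,338),(440,268)]: print(onz(c,*q,.3 if q[1]>400 else .135))
```

```text
[0.62491025 0.07226531 0.119     ] [np.float64(0.04945716433792725), np.float64(0.048397030257028684)]
[0.62137495 0.07139896 0.37958366] [-0.00232994 -0.00280563  0.26058356]
bin -0.015117234303263168 -0.01848406326277366
[0.59321143 0.19928221 0.3       ]
[0.75358988 0.17548603 0.135     ]
[0.55116558 0.18561478 0.135     ]
```

```bash
python3 -m crank '[{"x":-0.002,"y":-0.0025,"z":0.03,"turn":0},{"x":-0.002,"y":-0.0025,"z":0.08,"turn":0},{"x":-0.002,"y":-0.0025,"z":0.13,"turn":0},{"x":-0.002,"y":-0.0025,"z":0.175,"turn":0},{"x":-0.002,"y":-0.0025,"z":0.21,"turn":0},{"x":-0.002,"y":-0.0025,"z":0.23,"turn":0},{"x":-0.002,"y":-0.0025,"z":0.245,"turn":0},{"x":-0.002,"y":-0.0025,"z":0.258,"turn":0},{"x":-0.002,"y":-0.0025,"z":0.264,"turn":0},{"x":-0.002,"y":-0.0025,"z":0.264,"turn":0},{"x":-0.002,"y":-0.0025,"z":0.264,"turn":0}]'
```

```text
time_s: 12.95
tool_pos: [0.6252, 0.0719, 0.1164]
tool_rot: [-179.9, 0.0, -115.1]
force: [-0.0, 0.3, 0.4]
grip_width: 0.0699
grasp_force: 0.0
```

```bash
python3 -m crank '[{"x":0,"y":0,"z":0,"turn":0},{"x":0,"y":0,"z":0,"turn":0},{"x":0,"y":0,"z":0,"turn":0},{"x":0,"y":0,"z":0,"turn":0},{"x":0,"y":0,"z":0,"turn":0},{"x":0,"y":0,"z":0,"turn":0},{"x":0,"y":0,"z":0,"turn":0}]' 0.036 30
```

```text
time_s: 13.82
tool_pos: [0.625, 0.0718, 0.1158]
tool_rot: [-180.0, 0.0, -115.1]
force: [0.3, 0.2, 1.4]
grip_width: 0.046
grasp_force: 30.0
```

```bash
python3 -m crank '[{"x":0,"y":0,"z":-0.01,"turn":0},{"x":0,"y":0,"z":-0.03,"turn":0},{"x":0,"y":0,"z":-0.055,"turn":0},{"x":0,"y":0,"z":-0.085,"turn":0},{"x":0,"y":0,"z":-0.115,"turn":0},{"x":0,"y":0,"z":-0.145,"turn":0},{"x":0,"y":0,"z":-0.17,"turn":0},{"x":0,"y":0,"z":-0.185,"turn":0},{"x":0,"y":0,"z":-0.19,"turn":0},{"x":0,"y":0,"z":-0.19,"turn":0},{"x":0,"y":0,"z":-0.19,"turn":0}]' - 35
python3 - <<'E'
from h import *
o=env.get_obs(); T=R.from_euler('xyz',o["tool_rot"],degrees=True).as_matrix()
print(T.T@(np.array([.4837,-.4053,.31])-o["tool_pos"]),o["qpos"].round(1))
E
```

```text
time_s: 15.2
tool_pos: [0.6242, 0.0717, 0.3043]
tool_rot: [179.9, -0.1, -115.1]
force: [0.1, -0.7, -2.5]
grip_width: 0.0463
grasp_force: 35.0
[ 0.49156004 -0.07533715 -0.00525312] [  9.3  16.1 -23.   80.1   6.2  85.2 141.4]
```

```bash
python3 -m crank '[{"x":0.01,"y":-0.0015,"z":0,"turn":0.06},{"x":0.035,"y":-0.005,"z":0,"turn":0.16},{"x":0.075,"y":-0.0115,"z":0,"turn":0.29},{"x":0.125,"y":-0.019,"z":0,"turn":0.43},{"x":0.178,"y":-0.027,"z":0,"turn":0.57},{"x":0.231,"y":-0.035,"z":0,"turn":0.71},{"x":0.284,"y":-0.0435,"z":0,"turn":0.85},{"x":0.337,"y":-0.0515,"z":0,"turn":0.99},{"x":0.39,"y":-0.06,"z":0,"turn":1.13},{"x":0.435,"y":-0.067,"z":0,"turn":1.24},{"x":0.47,"y":-0.072,"z":0,"turn":1.3},{"x":0.4915,"y":-0.0755,"z":0,"turn":1.31}]' && python3 -m crank '[{"x":0,"y":0,"z":0,"turn":0},{"x":0,"y":0,"z":0,"turn":0},{"x":0,"y":0,"z":0,"turn":0}]'
python3 - <<'E'
from h import *
o=env.get_obs(); T=R.from_euler('xyz',o["tool_rot"],degrees=True).as_matrix()
print(T.T@(np.array([.4837,-.4053,.1205])-o["tool_pos"]),o["qpos"].round(1))
c=cal("wrist"); im=imaging.read_camera("wrist").copy()
for L in [(-80,-80),(-80,80),(80,80),(80,-80)]:
    b=np.radians(-2.79); x,y=np.array(L)/1000
    u=proj(c,[.4837+x*np.cos(b)-y*np.sin(b),-.4053+x*np.sin(b)+y*np.cos(b),.008])[0]; print(u); cv2.circle(im,tuple(int(t) for t in u.round()),4,(255,0,255),-1)
cv2.imwrite("pics/w4.png",im[:,:,::-1])
E
```

```text
time_s: 16.7
tool_pos: [0.4834, -0.4068, 0.3049]
tool_rot: [180.0, -0.1, 169.7]
force: [0.4, 0.4, -3.3]
grip_width: 0.0462
grasp_force: 35.0
time_s: 17.08
tool_pos: [0.4857, -0.4031, 0.3058]
tool_rot: [179.9, 0.0, 170.0]
force: [0.0, 0.2, -2.4]
grip_width: 0.0461
grasp_force: 35.0
[ 0.00166778 -0.00266807  0.18526918] [ 36.1  14.8   1.5  80.4  -0.4  84.8 117.6]
[230.10304288 111.06983736]
[392.74390259  89.66941225]
[404.07938466 244.71831451]
[257.97924339 261.93125193]
```

View pics/w4.png

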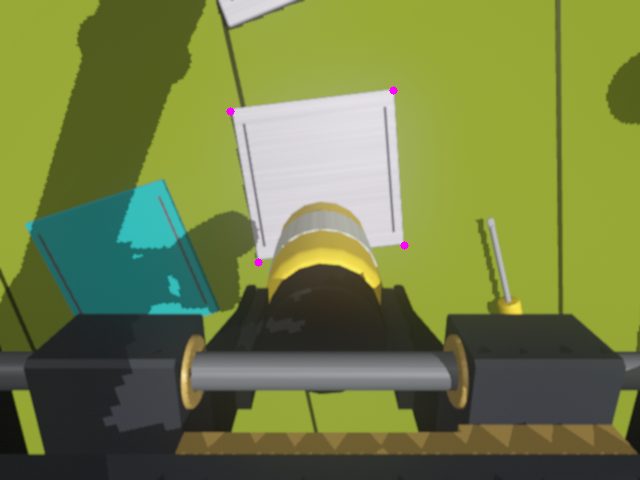

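The wrist view shows the small grey plate's corners under the magenta dots, with the bottle held upright above it. I'm lowering it now.

```bash
python3 -m crank '[{"x":0.0015,"y":-0.0025,"z":0.02,"turn":0},{"x":0.0015,"y":-0.0025,"z":0.05,"turn":0},{"x":0.0015,"y":-0.0025,"z":0.085,"turn":0},{"x":0.0015,"y":-0.0025,"z":0.12,"turn":0},{"x":0.0015,"y":-0.0025,"z":0.145,"turn":0},{"x":0.0015,"y":-0.0025,"z":0.163,"turn":0},{"x":0.0015,"y":-0.0025,"z":0.175,"turn":0},{"x":0.0015,"y":-0.0025,"z":0.181,"turn":0},{"x":0.0015,"y":-0.0025,"z":0.183,"turn":0},{"x":0.0015,"y":-0.0025,"z":0.184,"turn":0},{"x":0.0015,"y":-0.0025,"z":0.184,"turn":0},{"x":0.0015,"y":-0.0025,"z":0.184,"turn":0}]'
```

```text
time_s: 18.62
tool_pos: [0.4826, -0.4075, 0.122]
tool_rot: [-180.0, 0.0, 169.8]
force: [-0.2, -0.3, -2.6]
grip_width: 0.046
grasp_force: 35.0
```

```bash
python3 -m crank '[{"x":0,"y":0,"z":0.001,"turn":0},{"x":0,"y":0,"z":0.0022,"turn":0},{"x":0,"y":0,"z":0.0022,"turn":0},{"x":0,"y":0,"z":0.0022,"turn":0}]'
```

```text
time_s: 19.12
tool_pos: [0.4826, -0.4075, 0.1198]
tool_rot: [-180.0, 0.0, 169.8]
force: [-0.0, -0.1, 0.9]
grip_width: 0.0466
grasp_force: 35.0
```

Contact: the force went from -2.6 to +0.9 N. I'm releasing and retreating.

```bash
python3 -m crank '[{"x":0,"y":0,"z":0,"turn":0},{"x":0,"y":0,"z":0,"turn":0},{"x":0,"y":0,"z":0,"turn":0},{"x":0,"y":0,"z":0,"turn":0},{"x":0,"y":0,"z":0,"turn":0}]' 0.075 && python3 -m crank '[{"x":0,"y":0,"z":-0.02,"turn":0},{"x":0,"y":0,"z":-0.06,"turn":0},{"x":0,"y":0,"z":-0.11,"turn":0},{"x":0,"y":0,"z":-0.16,"turn":0},{"x":0,"y":0,"z":-0.2,"turn":0},{"x":0,"y":0,"z":-0.2,"turn":0},{"x":0,"y":0,"z":-0.2,"turn":0}]'
python3 - <<'E'
from h import *
a=imaging.read_camera("scene")[:,:,::-1]; b=imaging.read_camera("side")[:,:,::-1]
cv2.imwrite("pics/f.png",np.hstack([cv2.resize(a[150:430,140:540],(400,280)),b[130:410,220:620]]))
E
```

```text
time_s: 19.75
tool_pos: [0.4824, -0.4074, 0.1194]
tool_rot: [-180.0, 0.0, 169.8]
force: [0.6, -0.8, -0.1]
grip_width: 0.0745
grasp_force: 0.0
time_s: 20.62
tool_pos: [0.4822, -0.4073, 0.3198]
tool_rot: [-180.0, 0.0, 169.8]
force: [0.1, 0.5, -0.4]
grip_width: 0.0748
grasp_force: 0.0
```

View pics/f.png

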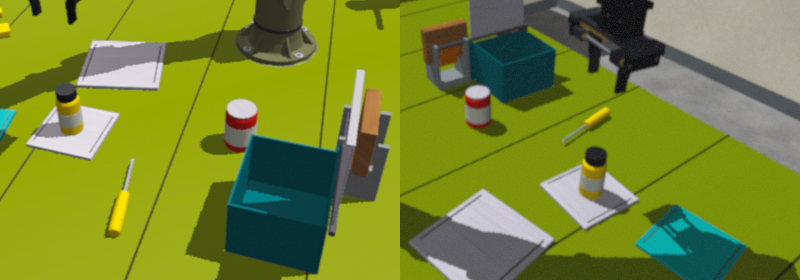

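The bottle stands upright on the small plate ((68,110) left, (593,175) right). The block still props the flap open, and the can and screwdriver have not moved.

```bash
python3 -c "
from cell import env
print(env.sign_off())"
```

```text
the job is handed in; nothing more can be done
None
```

The job is handed in at about 21 s: the final picture shows the bottle upright on the small grey plate, the block seated in the slot holding the flap open, and the screwdriver and red can not visibly moved.

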